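# Tip the worn backing block out of the drill table and shut the guard

## Robot

A 7-joint arm with a two-finger parallel gripper is mounted at the origin on the work surface. World frame = base frame: x ahead of the robot, y to its left, z up, the work surface at z = 0. Lengths are in m, angles in rad, forces in N, time in s.
With the tool pointing down it reaches from about 0.4 to 0.85 m from the base axis. Payload 4.5 kg.
Tool frame: the origin (TCP) lies midway between the tips of the shut fingers; the grasp point (between the pads) lies 19 mm behind it; x points along the fingers, z is the direction in which the jaws open and shut, and the axes are right-handed (so a half turn about x gives the same grasp; the last joint's range is limited). The gripper opens to 88 mm and grips with 3 to 60 N. Pads are 18 mm wide; open, the fingers measure 123 mm over their backs; the gripper's body (75 mm by 187 mm) begins 45 mm behind the grasp point.
Start: joints at [-1.181, 0.689, -0.195, 1.565, 0.157, 0.902, -0.215], TCP at [0.218, 0.586, 0.239] pointing down, gripper open.
Joint ranges: [-3.01, 3.01], [-0.46, 2.08], [-1.47, 1.51], [0.13, 2.56], [-1, 4.14], [0.04, 2.09], [-2.66, 2.66]. Speed limits (rad/s): [2.57, 2.57, 3.14, 3.14, 3.14, 3.14, 3.14].

## Interface

Orientations are given as [roll, pitch, yaw] about the fixed x, y, z axes, in that order (R = Rz(yaw) Ry(pitch) Rx(roll)).
In Python, from rig import manip, get_image, camera_info gives the robot as it stands. The module is installed in compiled form; this text tells all that it offers. Calls block until the motion is done:
- manip.move_ptp(position, orientation): joint-space move of the TCP to a pose.
- manip.move_l(position, orientation=None, max_speed=0.15): straight line of the TCP; orientation=None keeps the orientation; max_speed is the mean speed in m/s.
- manip.goto_joints(angles): joint-space move.
- manip.grip(opening, f_grip=None): opening from 0.0 (shut) to 1.0 (fully open); f_grip is the grip in N (None keeps the last); returns when the fingers have stopped.
- manip.dwell(seconds).
- manip.solve_ik(position, orientation): joint angles nearest the present ones, or None.
- get_image(name): name is "scene" or "top"; returns the picture (384x512x3 uint8, red, green, blue); there is no depth.
- camera_info(name): a dict with "fx", "fy", "cx", "cy" (pixels), "k1" (the pictures are not rectified: a ray, as slopes to the right and down, at radius r is drawn at 1 + k1 r^2 times it, then the intrinsics apply), "R" (3x3) and "t" (3): a world point X has camera coordinates R X + t. Camera axes: x right, y down, z forward; pixel columns grow to the right and rows downward; lengths in m; the calibration is good to about 2 mm. A picture is of the moment at which its call begins. camera_info takes no time and is no camera call.
A pose or a line that the arm cannot do raises manip.Unreachable and nothing moves.
- manip.finish_job(): hands the job in, once; it reports no verdict.
Readings, each from a call of its own:
- manip.read_clock(): time.
- manip.read_qpos(): joint angles.
- manip.read_joint_vel(): joint speeds.
- manip.read_joint_torque(): joint torques, N m.
- manip.read_ee_pos(): TCP position.
- manip.read_eef_rot(): TCP orientation.
- manip.read_wrist_force(): force on the tool from outside, world axes, zero at the start.
- manip.read_ft_torque(): the same for the moment, N m.
- manip.read_width(): opening from 0.0 (shut) to 1.0 (fully open).
Only numpy, scipy, OpenCV 4.12 (cv2) and the standard library are available. Lean on these libraries where they do the work, as an engineer would, in place of code of your own. Each camera call takes 0.05 s, during which the arm holds its last target. There are 200 camera calls.

## Task

The wooden backing block in the bench drill's table is chewed out: press its edge down at the thumb notch so that the block rocks over and stays tipped with its far end up for you to take hold of. Lift it out from under the chuck and set it down flat in the blue tray without dropping it. Then swing the sprung chuck guard shut until it snaps home in front of the chuck, and leave the other things on the bench where they stand.

Things in the scene. Friction and masses are not known exactly. Their poses are not given: they have to be found in the camera images.
- drill: Green bench drill, fixed, 490 tall. Origin on the bench under the drilling axis; x level, from the thumb-notch side (facing the robot) to the far side; y level towards the round column (46 across, at y = 145); z up. Plywood table 280 (x) by 220 (y) by 20, top at z = 115, with an opening 74 (x) by 66 (y) centred on the axis. Head above: from z = 365 up, x -55 to 55, y from -50 back.
- opening (a point): Centre of the opening, level with the table's top; axes as the drill. The block rests on ledges (20 below the table's top) in the far part of the opening only; on the thumb-notch side, from x = -3.5, it is unsupported, with 20 of free space below it down to the iron table.
- thumb_notch (a point): Middle of the opening's edge on the robot's side, at the table's top; axes as the drill. A notch 50 wide (y) is cut right through the table from here 38 outwards (-x), so that a fingertip can follow the block's edge down. Either side of it the table's edge overlaps the tipped block by about 4.
- chuck_nose (a point): Lowest point of the bare chuck, on the drilling axis, 153 above the table's top. The nose is 22 across and widens to 47 across 19 higher: the chuck blocks an upright gripper over the block.
- block_center (a point): Centre of the worn wooden block, 72 (x) by 64 (y) by 20 (z up), 55-100 g, flush in the opening, x along the drill's. Pressed about 10 down at the notch edge it rocks over and stays tipped 38 degrees, that edge down, far end 20 above the table: grip its sides (64 apart) there. Lift 6 straight up, then 10 towards the drill's +x while rising, to free the lowered edge.
- tray_in (a point): Centre of the inner floor of the fixed blue open tray, 4 above the bench; inside 202 (x) by 162 (y), rim 35 above the bench, walls 4; axes as the tray.
- guard (a joint): Chuck guard, a clear panel with yellow rails on an upright hinge, in rad. 0 = swung open (as found), 1.5 = shut against its stop, across the front of the chuck (panel along the drill's -x from the hinge). It shuts clockwise seen from above. A spring pulls it to the nearer stop: it takes 2 to 3 N at the red bar, passes its centre at about 0.75, then snaps shut by itself.
- guard_hinge (a point): Point on the guard's upright hinge, 250 above the bench; axes as the drill. The panel (4 thick) spans from 200 to 305 above the bench and from here to the red bar 120 away; when open it points 94 degrees clockwise (seen from above) of the drill's +x.
- guard_grip (a point): Middle of the upright red bar (14 across, 105 tall) at the guard's free edge. Its x axis points from the bar to the hinge; its y axis is level, square to the panel, and points the way the bar moves in shutting: push the face on its -y side.
Mind the look-alikes: they are no part of the job. There is more than one size of the part that bears block_center; the job needs the smallest.

How it is judged:
By the outcome, as a careful person would: the job done as asked, in the order asked, and still so for the second after the job is handed in, with the robot touching nothing.
It also fails if it takes over 72 s, if anything falls off the work surface, if the arm or the gripper's body presses on something with over 40 N, if the wrist force passes 120 N, or if a joint passes its speed limit or range.

## Working session

There is one attempt and no reset: what is moved stays moved. The work goes in short steps, each a Python script; the robot and the scene stay as the last script left them, time stands still between calls to the robot, and variables do not carry over. Pictures are saved under pics/ and viewed, about 8 in all and at most 12, crops included, and the job is handed in when it is done.

```bash
mkdir -p pics
python3 - <<'E'
from rig import manip,get_image,camera_info
import cv2
for n in("scene","top"):
    cv2.imwrite(f"pics/{n}0.png",cv2.resize(get_image(n)[...,::-1],(800,600),interpolation=cv2.INTER_CUBIC))
    print(n,camera_info(n))
print(manip.read_ee_pos(),manip.read_eef_rot(),manip.read_clock())
E
```

```text
scene {'fx': 377.37718072624784, 'fy': 377.37718072624784, 'cx': 259.7231043557369, 'cy': 195.18644628773487, 'k1': -0.036171664819997805, 'R': array([[-0.59652507,  0.80255651, -0.00780319],
       [ 0.62332015,  0.45713357, -0.63442957],
       [-0.50559849, -0.38331703, -0.77294128]]), 't': array([ 0.42162676, -0.20949819,  1.28123438])}
top {'fx': 463.0300457956732, 'fy': 463.0300457956732, 'cx': 259.95029811229045, 'cy': 191.16818249289793, 'k1': -0.02986468068696955, 'R': array([[ 0.01281223, -0.99988865,  0.0076512 ],
       [-0.98750096, -0.01385489, -0.15700286],
       [ 0.15709138, -0.00554401, -0.98756851]]), 't': array([-0.10739274,  0.59202007,  1.22745819])}
[0.21755507 0.58531632 0.23800639] [-3.05495899  1.56917625 -1.83982886] 0.1
```

View pics/scene0.png

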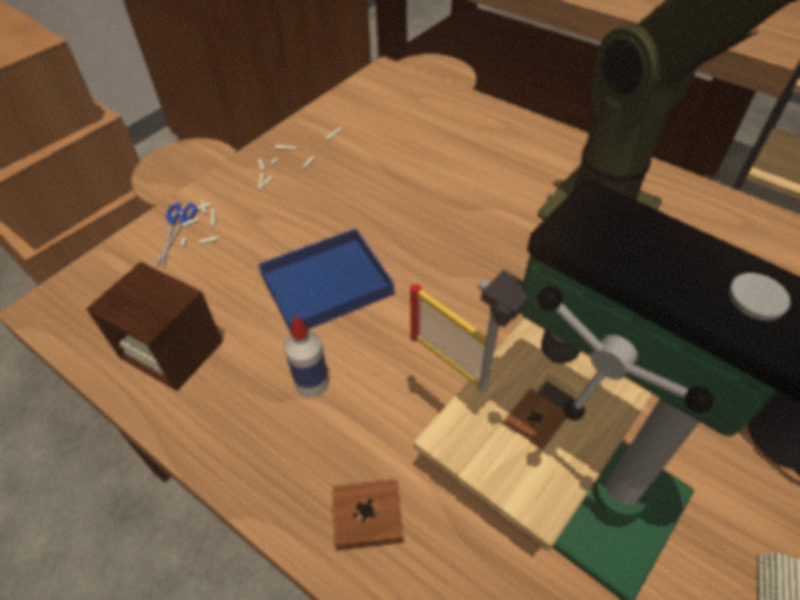

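View pics/top0.png

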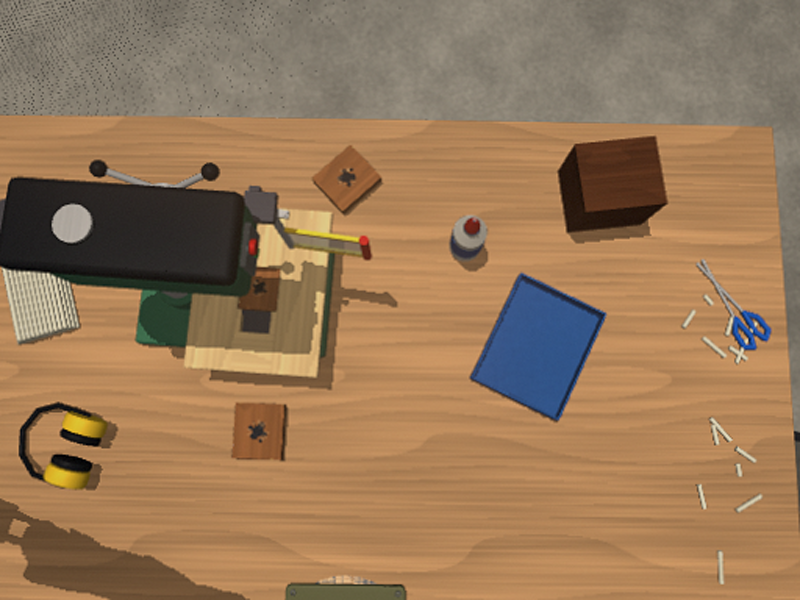

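Scene view: the tray is at (325,280), the red guard bar at (415,312), the opening with its block at (540,415), and a loose large block at (367,513). Top view: the block is at (260,288), the notch at (256,320), the red bar at (365,247) and the tray at (538,347). Two larger look-alike blocks lie on the bench at (347,178) and (259,432). Next I'll measure.

```bash
cat > h.py <<'E'
import numpy as np,cv2
from rig import manip,get_image,camera_info
from scipy.spatial.transform import Rotation as Ro
def ray(n,uv):
    c=camera_info(n);K=np.array([[c['fx'],0,c['cx']],[0,c['fy'],c['cy']],[0,0,1]])
    p=cv2.undistortPoints(np.array(uv,float).reshape(-1,1,2),K,np.array([c['k1'],0,0,0,0.]))[:,0]
    d=np.c_[p,np.ones(len(p))]@c['R']; return -c['R'].T@c['t'],d
def onz(n,uv,z):
    o,d=ray(n,uv); return o+d*((z-o[2])/d[:,2])[:,None]
def tri(a,b):
    o1,d1=ray("scene",[a]);o2,d2=ray("top",[b]);d1,d2=d1[0],d2[0]
    s=np.linalg.lstsq(np.c_[d1,-d2],o2-o1,rcond=None)[0];p,q=o1+s[0]*d1,o2+s[1]*d2
    return (p+q)/2,np.linalg.norm(p-q)
def proj(n,X):
    c=camera_info(n);K=np.array([[c['fx'],0,c['cx']],[0,c['fy'],c['cy']],[0,0,1]])
    return cv2.projectPoints(np.array(X,float).reshape(-1,1,3),cv2.Rodrigues(c['R'])[0],c['t'],K,np.array([c['k1'],0,0,0,0.]))[0][:,0]
def rpy(x,z):  # tool x axis, jaw axis z
    x=np.array(x,float);x/=np.linalg.norm(x);z=np.array(z,float);z-=x*(x@z);z/=np.linalg.norm(z)
    return Ro.from_matrix(np.c_[x,np.cross(z,x),z]).as_euler('xyz')
E
python3 - <<'E'
from h import *
np.set_printoptions(precision=4,suppress=True)
S=get_image("scene");T=get_image("top")
for n,I in(("scene",S),("top",T)):
    r,g,b=[I[...,i].astype(int) for i in range(3)]
    for nm,m in(("red",(r>110)&(g<60)&(b<60)),("blue",(b>r+35)&(b>g+20)&(b>60))):
        k,l,st,ce=cv2.connectedComponentsWithStats(m.astype(np.uint8))
        for i in range(1,k):
            if st[i,4]>12: print(n,nm,st[i],ce[i].round(1))
        if nm=="blue":
            i=1+np.argmax(st[1:,4]);c=cv2.findContours((l==i).astype(np.uint8),0,2)[0][0]
            q=cv2.boxPoints(cv2.minAreaRect(c)); a=cv2.approxPolyDP(cv2.convexHull(c),6,True)[:,0]
            print(a.tolist()); print(onz(n,a,.035))
a=cv2.resize(T[115:250,108:243][...,::-1],(600,600),interpolation=cv2.INTER_CUBIC)
b=cv2.resize(S[170:360,255:445][...,::-1],(600,600),interpolation=cv2.INTER_CUBIC)
cv2.imwrite("pics/topc.png",a);cv2.imwrite("pics/scc.png",b)
E
```

```text
scene red [263 183   5  34 104] [265.2 198.4]
scene red [187 204  10  13  86] [190.5 210.6]
scene blue [107 131   8  12  50] [110.5 136.2]
scene blue [115 131  11  12  58] [119.8 136.5]
scene blue [ 169  154   80   53 2359] [207.2 179.4]
[[248, 182], [184, 206], [169, 174], [228, 154]]
[[ 0.4701 -0.2182  0.035 ]
 [ 0.6452 -0.3073  0.035 ]
 [ 0.5842 -0.4279  0.035 ]
 [ 0.415  -0.3396  0.035 ]]
top red [298 140   5   6  20] [300.  142.6]
top red [230 151   6   6  26] [232.5 153.8]
top red [159 153   5  10  38] [160.9 157.1]
top blue [ 301  175   87   94 4413] [343.7 222.1]
top blue [469 199  24  25 299] [479.5 210.8]
[[333, 175], [387, 201], [356, 268], [301, 241]]
[[ 0.6441 -0.3035  0.035 ]
 [ 0.5726 -0.4533  0.035 ]
 [ 0.3876 -0.3633  0.035 ]
 [ 0.4589 -0.2136  0.035 ]]
```

View pics/topc.png

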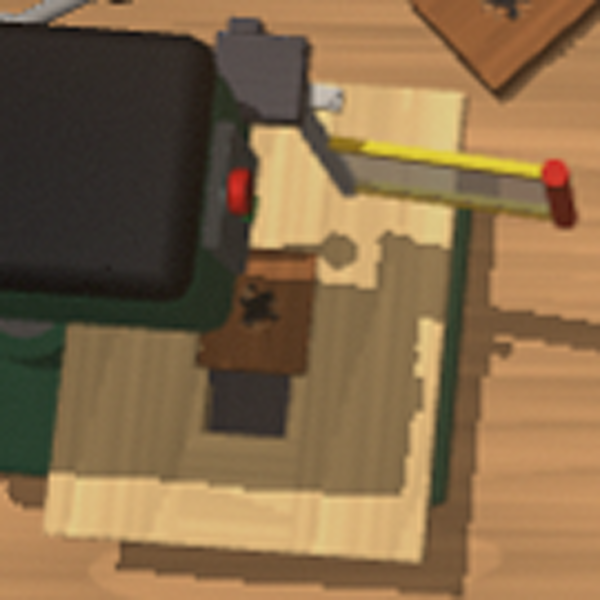

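View pics/scc.png

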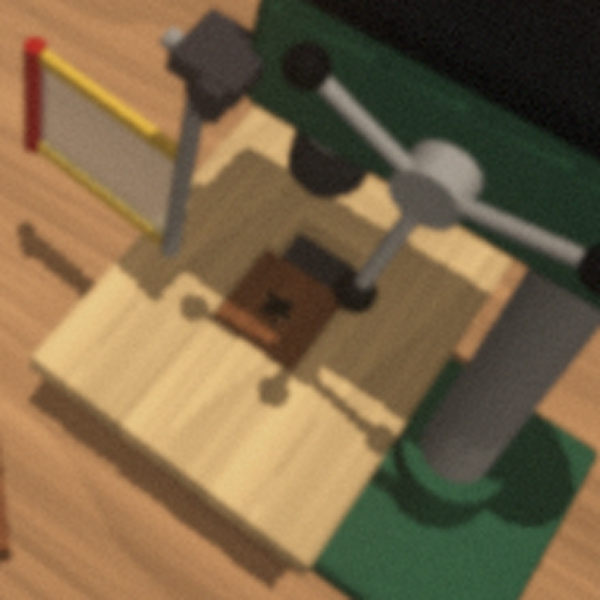

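Top crop: the table corners are at (425,563), (467,92) and (42,535), and the dark notch runs (207,370)–(293,374)–(286,437). The guard's red bar top is at (555,172), bottom (567,222). Scene crop: table corners (33,360) and (315,570), block corners (270,252), (342,295), (290,370) and (215,310), red bar ends (35,47) and (33,148).

Run:
```python
from h import *
np.set_printoptions(precision=4,suppress=True)
t=lambda p:np.array(p,float)/4.4444+[107.6,114.6]
s=lambda p:np.array(p,float)/3.1579+[254.7,169.7]
tc=onz("top",t([(467,92),(425,563),(42,535),(207,370),(293,374),(286,437),(206,432)]),.115);print(tc)
sc=onz("scene",s([(33,360),(315,570),(270,252),(342,295),(290,370),(215,310)]),.115);print(sc,sc[2:].mean(0))
print("bar",tri(s((35,47)),t((556,170))),tri(s((33,148)),t((568,224))))
print("hinge base",tri(s((170,250)),t((345,190))))
R=[0.6515]
e=tc[0]-tc[1];print("yaw",np.degrees(np.arctan2(e[1],e[0])),np.linalg.norm(e))
e2=tc[2]-tc[1];print(np.degrees(np.arctan2(-e2[0],e2[1])),np.linalg.norm(e2))
e3=sc[1]-sc[0];print(np.degrees(np.arctan2(-e3[0],e3[1])),np.linalg.norm(e3))
```

```text
[[0.7311 0.0284 0.115 ]
 [0.4507 0.0445 0.115 ]
 [0.4636 0.2664 0.115 ]
 [0.5612 0.1755 0.115 ]
 [0.5595 0.1251 0.115 ]
 [0.5225 0.1276 0.115 ]
 [0.5248 0.1743 0.115 ]]
[[0.7325 0.0348 0.115 ]
 [0.7436 0.2552 0.115 ]
 [0.5622 0.123  0.115 ]
 [0.5632 0.1813 0.115 ]
 [0.6357 0.1792 0.115 ]
 [0.6264 0.1149 0.115 ]] [0.5969 0.1496 0.115 ]
bar (array([ 0.6374, -0.0354,  0.3034]), np.float64(0.0023631271242859344)) (array([ 0.6344, -0.0373,  0.1925]), np.float64(0.00035812873777892637))
hinge base (array([0.651 , 0.0849, 0.1984]), np.float64(0.0013578744035014011))
yaw -3.2867392326239657 0.2808166153890558
-3.3211937407386 0.22228065047723422
-2.877112071233229 0.22066854385810666
```

```bash
cat >> h.py <<'E'
C=np.array([.597,.1485,.115]);YAW=np.radians(-3.2)
RD=Ro.from_euler('z',YAW).as_matrix()
def D(x,y,z): return C+RD@np.array([x,y,z])   # drill axes, origin at opening, table top
def ori(th,s=1):  # depression th deg, heading drill +x, jaws along drill y
    a=np.radians(th); return rpy(RD@[np.cos(a),0,-np.sin(a)],RD@[0,s,0])
E
python3 - <<'E'
from h import *
np.set_printoptions(precision=3,suppress=True)
for s in(1,-1):
  for th,p in((55,(-.17,0,.15)),(55,(-.031,0,.03)),(55,(-.031,0,-.015)),(48,(.018,0,.008)),(48,(.028,0,.05))):
    print(s,th,p,manip.solve_ik(D(*p),ori(th,s)))
  for x in(.45,.55): print(s,manip.solve_ik([x,-.33,.1],rpy([0,0,-1],[0,s,0])))
print(manip.read_wrist_force())
E
```

```text
1 55 (-0.17, 0, 0.15) [-0.905  0.4    0.206  2.536  2.161  0.412 -1.341]
1 55 (-0.031, 0, 0.03) [ 0.165  1.081 -1.256  2.286  1.913  1.37  -0.676]
1 55 (-0.031, 0, -0.015) [ 0.157  1.209 -1.257  2.299  2.004  1.469 -0.7  ]
1 48 (0.018, 0, 0.008) [ 0.179  1.218 -1.257  2.253  2.111  1.519 -0.649]
1 48 (0.028, 0, 0.05) [ 0.196  1.107 -1.256  2.215  2.032  1.418 -0.606]
1 [ 0.802  0.835 -0.432  1.873  0.614  0.569  1.537]
1 [ 0.769  0.941 -0.574  1.606  0.661  0.797  1.478]
-1 55 (-0.17, 0, 0.15) [-0.913  0.401  0.218  2.537  2.171  0.408  1.791]
-1 55 (-0.031, 0, 0.03) [-0.39   0.757 -0.195  2.314  2.343  0.635  1.835]
-1 55 (-0.031, 0, -0.015) [-0.263  0.886 -0.406  2.32   2.301  0.833  1.904]
-1 48 (0.018, 0, 0.008) [-0.24   0.89  -0.406  2.273  2.346  0.915  1.919]
-1 48 (0.028, 0, 0.05) [-0.356  0.775 -0.195  2.243  2.383  0.71   1.857]
-1 [ 0.448  0.818  0.174  1.892 -0.291  0.456 -0.74 ]
-1 [ 0.349  0.9    0.225  1.631 -0.295  0.644 -0.842]
[0.321 1.057 0.463]<sys>:0: UserWarning: Gimbal lock detected. Setting third angle to zero since it is not possible to uniquely determine all angles.
```

Run:
```python
from h import *
np.set_printoptions(precision=3,suppress=True)
manip.grip(0.0)
o=ori(55,-1)
for p in ((-.12,0,.12),(-.1,0,.12),(-.08,0,.1)):
    try: manip.move_ptp(D(*p),o);print("at",p);break
    except manip.Unreachable as e: print(p,e)
print(manip.read_qpos(),manip.read_wrist_force())
manip.move_l(D(-.031,0,.015),o,.12)
print(manip.read_qpos(),manip.read_wrist_force())
I=get_image("scene")[170:360,255:445]
cv2.imwrite("pics/p1.png",cv2.resize(I[...,::-1],(600,600),interpolation=cv2.INTER_CUBIC))
print(manip.read_clock())
```

```text
at (-0.12, 0, 0.12)
[-0.663  0.5    0.011  2.463  2.227  0.484  1.81 ] [ 0.601  0.229 -0.131]
[-0.451  0.791 -0.099  2.324  2.463  0.628  1.699] [-0.456 -0.001 -0.641]
4.6583
```

View pics/p1.png

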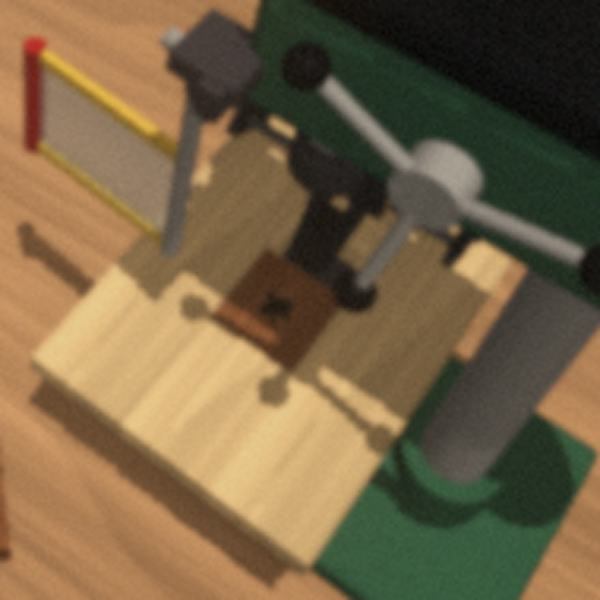

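The shut fingers sit over the notch, with their tip at about (315,265), near the middle of the block's near edge (306,273). Now I'll press.

Run:
```python
from h import *
np.set_printoptions(precision=2,suppress=True)
for z in(.004,-.001,-.005,-.009,-.013,-.016):
    manip.move_l(D(-.031,0,z),None,.04);print(z,manip.read_wrist_force(),manip.read_ee_pos()[2]-.115)
manip.move_l(D(-.04,0,.03),None,.08)
manip.move_l(D(-.08,0,.10),None,.12)
manip.grip(1.0)
a=cv2.resize(get_image("scene")[220:310,300:390][...,::-1],(450,450),interpolation=cv2.INTER_CUBIC)
b=cv2.resize(get_image("top")[160:220,140:200][...,::-1],(340,450),interpolation=cv2.INTER_CUBIC)
cv2.imwrite("pics/p2.png",np.hstack([a,b]));print(manip.read_clock())
```

```text
0.004 [0.63 0.69 0.32] 0.0035524865961084895
-0.001 [-0.47  0.73  0.9 ] -0.00145343160546188
-0.005 [-1.07 -0.67  1.  ] -0.00537861861167728
-0.009 [-0.74  0.9  -0.87] -0.009007178791092543
-0.013 [-0.1  -0.14  0.78] -0.013153604665988514
-0.016 [ 0.58  0.81 -0.36] -0.016160598331258352
9.3417
```

View pics/p2.png

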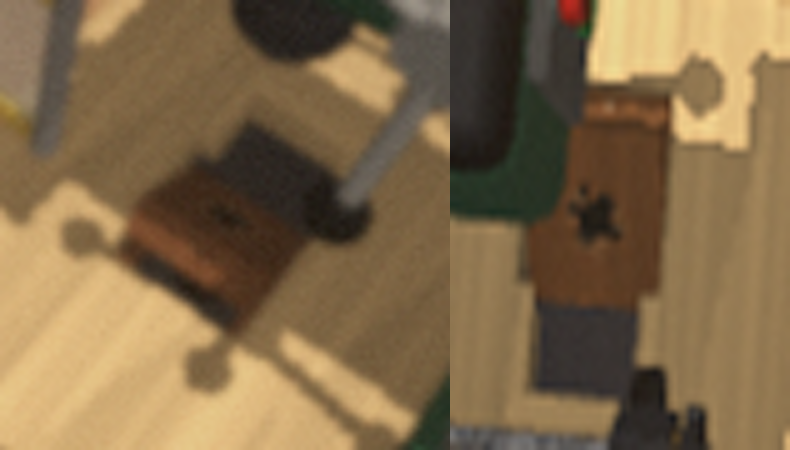

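The block stayed tipped. Its far end is raised, with a dark gap under it at (180,285). I'll grasp at a 38° depression so the gripper's body clears the chuck on lifting.

Run:
```python
from h import *
np.set_printoptions(precision=3,suppress=True)
o=ori(38,-1)
P=np.array([.020,0,.0095]);ax=np.array([.788,0,-.616])
manip.move_l(D(*(P-.075*ax)),o,.12)
manip.move_l(D(*P),None,.06)
print(manip.read_qpos(),manip.read_wrist_force())
manip.grip(0.0,35);print("w",manip.read_width()*88,manip.read_wrist_force())
a=get_image("scene")[195:305,285:395];manip.move_l(D(*(P+[0,0,.007])),None,.04);print(manip.read_wrist_force(),manip.read_width()*88)
b=get_image("scene")[195:305,285:395]
cv2.imwrite("pics/p3.png",cv2.resize(np.hstack([a,b])[...,::-1],(800,400),interpolation=cv2.INTER_CUBIC));print(manip.read_clock())
```

```text
[-0.47   0.973 -0.111  2.38   2.567  1.132  1.526] [-0.852  0.423 -0.727]
w 63.43828019742083 [0.317 0.041 0.746]
[-0.156 -0.263 -0.184] 63.62101408810792
12.3917
```

View pics/p3.png

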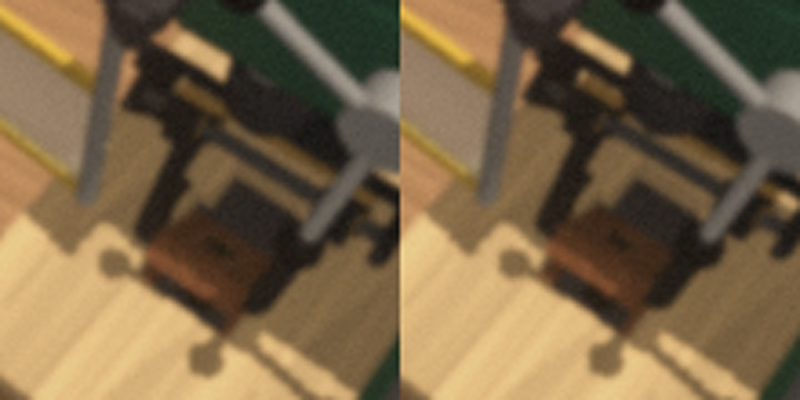

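Gripped at 63.5 mm, with the pads on both sides of the raised end at (165,235) and (270,290). I'll carry on with the lift and take it out.

Run:
```python
from h import *
np.set_printoptions(precision=3,suppress=True)
P=np.array([.020,0,.0095])
def st(s): print(s,manip.read_width()*88,manip.read_wrist_force(),manip.read_clock())
for d in((.011,.022),(.010,.054)):
    manip.move_l(D(*(P+[d[0],0,d[1]])),None,.06);st(d)
a=get_image("scene")[150:310,235:395]
manip.move_l(D(-.09,0,.085),None,.12);st("out")
b=get_image("scene")[150:310,235:395]
cv2.imwrite("pics/p4.png",cv2.resize(np.hstack([a,b])[...,::-1],(800,400),interpolation=cv2.INTER_CUBIC))
print(manip.read_qpos())
h=np.radians(-26);hx=np.array([np.cos(h),np.sin(h),0]);hy=np.array([-np.sin(h),np.cos(h),0]);t=np.radians(76)
for s in(-1,1):
    o=rpy(np.cos(t)*hx+[0,0,-np.sin(t)],s*hy)
    for z in(.25,.014): print(s,z,manip.solve_ik(np.array([.522,-.328,z])+.033*hx,o))
```

```text
(0.011, 0.022) 63.40229976352078 [ 0.176  0.008 -1.152] 12.85
(0.01, 0.054) 63.61480867109433 [ 0.324  0.296 -1.281] 13.5333Traceback (most recent call last):
  File "<stdin>", line 8, in <module>
rig.Unreachable: the arm cannot follow that straight line within its joint ranges
```

Run:
```python
from h import *
np.set_printoptions(precision=3,suppress=True)
for x in(0,-.02,-.04,-.06,-.08):
  for z in(.07,.10,.13):
    for th in(38,50,62): print(x,z,th,manip.solve_ik(D(x,0,z),ori(th,-1)))
h=np.radians(-26);hx=np.array([np.cos(h),np.sin(h),0]);hy=np.array([-np.sin(h),np.cos(h),0]);t=np.radians(76)
for s in(-1,1):
    o=rpy(np.cos(t)*hx+[0,0,-np.sin(t)],s*hy)
    for z in(.25,.014): print(s,z,manip.solve_ik(np.array([.522,-.328,z])+.033*hx,o))
print(manip.read_qpos())
```

```text
0 0.07 38 [-0.505  0.824 -0.103  2.428  2.509  1.039  1.567]
0 0.07 50 [-0.477  0.705 -0.037  2.285  2.436  0.589  1.753]
0 0.07 62 [-0.577  0.67   0.226  2.121  2.312  0.11   1.929]
0 0.1 38 [-0.515  0.744 -0.085  2.416  2.481  0.955  1.615]
0 0.1 50 [-0.508  0.638  0.013  2.266  2.382  0.504  1.818]
0 0.1 62 None
0 0.13 38 [-0.529  0.665 -0.061  2.397  2.447  0.868  1.672]
0 0.13 50 [-0.554  0.575  0.083  2.242  2.314  0.413  1.896]
0 0.13 62 [-0.715  0.588  0.442  2.072 -0.396  0.087 -1.634]
-0.02 0.07 38 [-0.529  0.831 -0.118  2.48   2.49   1.091  1.532]
-0.02 0.07 50 [-0.491  0.699 -0.057  2.336  2.432  0.634  1.724]
-0.02 0.07 62 [-0.574  0.653  0.186  2.172  2.307  0.159  1.918]
-0.02 0.1 38 [-0.539  0.746 -0.1    2.467  2.464  1.003  1.583]
-0.02 0.1 50 [-0.52   0.628 -0.01   2.315  2.378  0.546  1.791]
-0.02 0.1 62 [-0.662  0.609  0.325  2.15   2.213  0.049  2.017]
-0.02 0.13 38 [-0.553  0.662 -0.076  2.447  2.43   0.911  1.643]
-0.02 0.13 50 [-0.564  0.561  0.057  2.29   2.309  0.454  1.874]
-0.02 0.13 62 [-0.74   0.568  0.443  2.122 -0.35   0.056 -1.694]
-0.04 0.07 38 [-0.
[... 1038 characters left out ...]
50 [-0.549  0.693 -0.12   2.486  2.404  0.774  1.624]
-0.08 0.07 62 [-0.572  0.61   0.063  2.32   2.291  0.303  1.863]
-0.08 0.1 38 None
-0.08 0.1 50 [-0.574  0.608 -0.076  2.462  2.351  0.673  1.7  ]
-0.08 0.1 62 [-0.662  0.55   0.201  2.295  2.208  0.188  1.96 ]
-0.08 0.13 38 None
-0.08 0.13 50 [-0.612  0.527 -0.015  2.432  2.28   0.571  1.796]
-0.08 0.13 62 [-0.802  0.509  0.412  2.267  2.08   0.052  2.106]
-1 0.25 [ 0.352  0.624  0.231  1.744 -0.288  0.559 -1.273]
-1 0.014 [ 0.479  0.982  0.017  1.864 -0.404  0.056 -1.137]
1 0.25 [ 1.049  0.801 -1.045  1.708  0.966  0.922  0.772]
1 0.014 [ 0.727  1.009 -0.413  1.851  1.384  0.331  0.327]
[-0.471  0.836 -0.085  2.352  2.536  0.98   1.605]
```

Run:
```python
from h import *
np.set_printoptions(precision=2,suppress=True)
manip.move_l(D(-.03,0,.075),None,.1)
manip.move_l(D(-.075,0,.10),ori(50,-1),.1)
print(manip.read_width()*88,manip.read_clock(),manip.read_qpos())
t=np.radians(76)
for H in range(-180,180,20):
    h=np.radians(H);hx=np.array([np.cos(h),np.sin(h),0]);hy=np.array([-np.sin(h),np.cos(h),0])
    o=rpy(np.cos(t)*hx+[0,0,-np.sin(t)],-hy)
    print(H,[manip.solve_ik(np.array([.522,-.328,z])+.033*hx,o) for z in(.2,.014)])
a=get_image("scene")[110:310,195:395];b=get_image("top")[150:350,100:300]
cv2.imwrite("pics/p4.png",cv2.resize(np.hstack([a,b])[...,::-1],(800,400),interpolation=cv2.INTER_CUBIC))
```

```text
63.60998206194954 15.0083 [-0.56  0.61 -0.08  2.45  2.35  0.67  1.71]
-180 [array([ 0.57,  0.79, -0.22,  1.51,  0.28,  1.1 ,  1.81]), array([ 0.59,  1.05, -0.25,  1.58,  0.45,  0.81,  1.65])]
-160 [array([ 0.59,  0.78, -0.29,  1.54,  0.41,  1.07,  2.04]), array([ 0.6 ,  1.05, -0.32,  1.62,  0.64,  0.8 ,  1.81])]
-140 [array([ 0.58,  0.76, -0.29,  1.59,  0.49,  1.  ,  2.31]), array([ 0.54,  1.03, -0.22,  1.66,  0.67,  0.69,  2.12])]
-120 [array([ 0.63,  0.76, -0.4 ,  1.63,  0.64,  0.95,  2.52]), array([ 0.67,  1.05, -0.47,  1.71,  1.03,  0.78,  2.15])]
-100 [array([ 0.86,  0.83, -0.83,  1.67,  0.98,  1.09,  2.6 ]), array([ 0.64,  1.03, -0.41,  1.76,  1.12,  0.66,  2.4 ])]
-80 [array([-0.09,  0.97,  1.08,  1.77, -0.98,  0.81, -1.61]), array([ 0.66,  1.02, -0.41,  1.8 ,  1.25,  0.57,  2.62])]
-60 [array([-0.01,  0.86,  0.87,  1.8 , -0.91,  0.66, -1.32]), array([ 0.31,  1.  ,  0.23,  1.85, -0.47,  0.11, -1.74])]
-40 [array([ 0.22,  0.72,  0.44,  1.8 , -0.55,  0.48, -1.28]), array([ 0.46,  0.98,  0.02,  1.86,  0.58,  0.07, -2.38])]
-20 [array([ 0.36,  0.69,  0.23,  1.79, -0.43,  0.46, -1.
[... 446 characters left out ...]
, -0.62,  1.62,  0.26,  0.82, -0.26]), array([ 0.78,  1.04, -0.41,  1.7 ,  0.24,  0.47, -0.17])]
80 [array([ 0.98,  0.88, -0.83,  1.56,  0.44,  1.  , -0.08]), array([ 0.88,  1.1 , -0.62,  1.64,  0.53,  0.66, -0.09])]
100 [array([ 1.03,  0.97, -1.04,  1.51,  0.61,  1.19,  0.1 ]), array([ 0.96,  1.17, -0.84,  1.59,  0.76,  0.89,  0.07])]
120 [array([ 1.07,  1.07, -1.26,  1.48,  0.79,  1.41,  0.3 ]), array([ 1.01,  1.27, -1.05,  1.56,  0.95,  1.13,  0.27])]
140 [array([ 1.04,  1.07, -1.26,  1.46,  0.83,  1.49,  0.62]), array([ 0.91,  1.18, -0.84,  1.55,  0.81,  1.06,  0.7 ])]
160 [array([ 1.02,  1.07, -1.26,  1.47,  0.88,  1.54,  0.93]), array([ 0.88,  1.18, -0.83,  1.55,  0.88,  1.11,  0.98])]
```

View pics/p4.png

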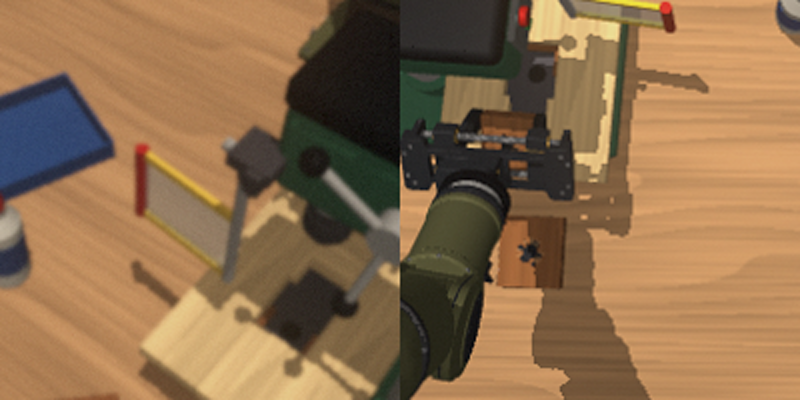

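The top view shows the block held at (510,130) and pulled clear of the opening; the scene view shows the opening empty. Next I'll carry it to the tray by a waypoint that stays well away from the guard.

```bash
cat >> h.py <<'E'
def oh(H,th,s=-1):
    h,t=np.radians([H,th]);hx=np.array([np.cos(h),np.sin(h),0]);hy=np.array([-np.sin(h),np.cos(h),0])
    return rpy(np.cos(t)*hx+[0,0,-np.sin(t)],s*hy),hx
E
python3 - <<'E'
from h import *
np.set_printoptions(precision=2,suppress=True)
def go(opts,orn):
    for p in opts:
      for f in(manip.move_l,manip.move_ptp):
        try: f(p,orn) if f==manip.move_ptp else f(p,orn,.18)
        except manip.Unreachable: continue
        print(f.__name__,p,manip.read_qpos(),manip.read_width()*88);return
    raise SystemExit("none")
go([[.46,.02,.25],[.48,.02,.24],[.5,.02,.25]],oh(-45,58)[0])
go([[.44,-.14,.25],[.46,-.14,.25]],oh(-85,66)[0])
o,hx=oh(-116,76)
go([np.array([.522,-.328,.16])+.033*hx],o)
print(manip.read_clock(),manip.read_ee_pos())
a=get_image("scene")[90:240,140:290];b=get_image("top")[130:280,270:420]
cv2.imwrite("pics/p5.png",cv2.resize(np.hstack([a,b])[...,::-1],(800,400),interpolation=cv2.INTER_CUBIC))
E
```

```text
call [0.46, 0.02, 0.25] [-0.75  0.49  0.35  2.36  1.24  0.39  2.29] 63.87465270073597
call [0.44, -0.14, 0.25] [-0.2   0.48  0.17  2.16  0.65  0.59  2.62] 63.44466955211388
call [ 0.51 -0.36  0.16] [ 0.52  0.79 -0.21  1.68  0.56  0.79  2.64] 63.4474746575543
19.1 [ 0.51 -0.36  0.16]
```

View pics/p5.png

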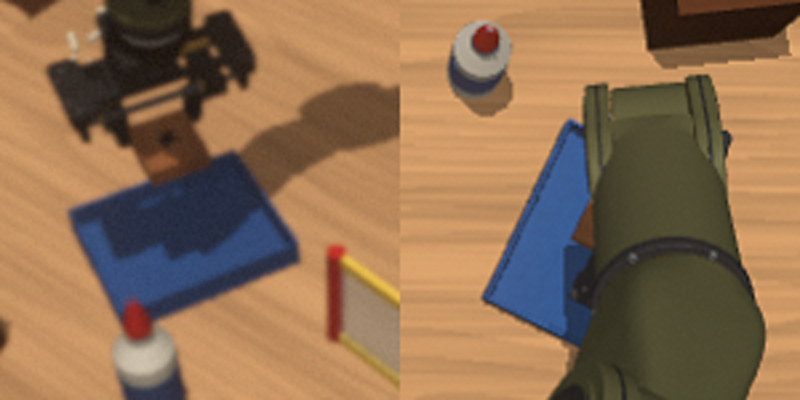

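The block is held over the tray at about (170,150) in the scene crop, and looks roughly level. I'll lower it slowly, watching the force.

Run:
```python
from h import *
np.set_printoptions(precision=2,suppress=True)
o,hx=oh(-116,76);B=np.array([.522,-.328,0])+.033*hx
manip.move_l(B+[0,0,.03],None,.12)
f0=np.mean([manip.read_wrist_force() for _ in range(5)],0);print(f0)
z=.022
while z>.0075:
    manip.move_l(B+[0,0,z],None,.03);f=np.mean([manip.read_wrist_force() for _ in range(4)],0);print(round(z,4),f[2]-f0[2])
    if f[2]-f0[2]>4: break
    z-=.0015
manip.dwell(.2);manip.grip(.82);manip.dwell(.3);print(manip.read_width(),manip.read_clock(),manip.read_qpos())
manip.move_l(manip.read_ee_pos()+[0,0,.05],None,.08)
manip.move_l(manip.read_ee_pos()+[-.05,.0,.15],None,.2)
cv2.imwrite("pics/p6.png",cv2.resize(get_image("scene")[110:230,140:290][...,::-1],(600,480),interpolation=cv2.INTER_CUBIC))
np.save("scene_after.npy",get_image("scene"))
# guard: IK check
hinge=np.array([.651,.0849]);
for a in(0,.4,.8,1.1):
    ph=YAW-np.radians(94)-a;u=np.array([np.cos(ph),np.sin(ph)]);d=np.array([np.sin(ph),-np.cos(ph)])
    for s in(1,-1):
      print(a,s,hinge+.12*u,manip.solve_ik([*(hinge+.12*u-.03*d),.25],rpy([0,0,-1],[*(s*d),0])))
```

```text
[ 0.06  0.34 -1.34]
0.022 0.3521362959089329
0.0205 0.6499984573672901
0.019 0.5714244503324312
0.0175 0.658004885709353
0.016 0.9129109873534902
0.0145 1.4320566573414135
0.013 4.8471057350081095
0.8219005492960619 23.1917 [ 0.46  1.01 -0.09  1.73  0.69  0.52  2.48]
0 1 [ 0.64 -0.03] [ 0.29  0.79 -0.61  1.4   0.47  1.1   2.62]
0 -1 [ 0.64 -0.03] [-0.18  0.76  0.33  1.43 -0.26  1.    0.09]
0.4 1 [ 0.59 -0.02] [ 0.24  0.69 -0.47  1.57  0.36  0.97  2.28]
0.4 -1 [ 0.59 -0.02] [-0.52  0.91  1.09  1.61 -0.86  1.17  0.24]
0.8 1 [0.56 0.01] [ 0.16  0.62 -0.37  1.71  0.28  0.87  1.89]
0.8 -1 [0.56 0.01] [-0.64  0.97  1.3   1.75 -1.    1.25  0.  ]
1.1 1 [0.54 0.04] [ 0.06  0.58 -0.29  1.78  0.22  0.81  1.59]
1.1 -1 [0.54 0.04] [-0.72  0.95  1.3   1.82 -0.99  1.21 -0.32]<sys>:0: UserWarning: Gimbal lock detected. Setting third angle to zero since it is not possible to uniquely determine all angles.
```

View pics/p6.png

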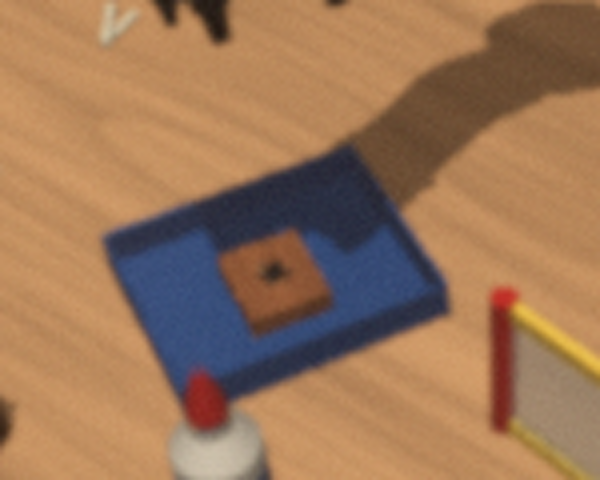

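The block lies flat in the tray, centred at (275,280). Now the guard.

```bash
python3 -W ignore - <<'E'
from h import *
np.set_printoptions(precision=2,suppress=True)
print("bottle top",tri((190.5,210.6),(300,142.6)))
manip.grip(0.0,20)
hinge=np.array([.651,.0849])
def pose(a,off,z,r=.12):
    ph=YAW-np.radians(94)-a;u=np.array([np.cos(ph),np.sin(ph)]);d=np.array([np.sin(ph),-np.cos(ph)])
    return [*(hinge+r*u-off*d),z],rpy([0,0,-1],[*d,0])
p,o=pose(0,.045,.37)
manip.move_ptp([.52,-.17,.37],o);print(manip.read_qpos())
manip.move_l(p,o,.2)
manip.move_l(pose(0,.045,.255)[0],None,.12)
print(manip.read_clock(),manip.read_ee_pos(),manip.read_wrist_force())
a=get_image("scene")[150:270,220:340];b=get_image("top")[100:220,160:280]
cv2.imwrite("pics/p7.png",cv2.resize(np.hstack([a,b])[...,::-1],(800,400),interpolation=cv2.INTER_CUBIC))
E
```

```text
bottle top (array([ 0.7 , -0.2 ,  0.16]), np.float64(0.002682241769668541))
[ 0.9   0.68 -1.25  1.58  0.66  1.36  2.59]
29.3833 [ 0.68 -0.04  0.26] [ 0.66 -0.08  0.5 ]
```

View pics/p7.png

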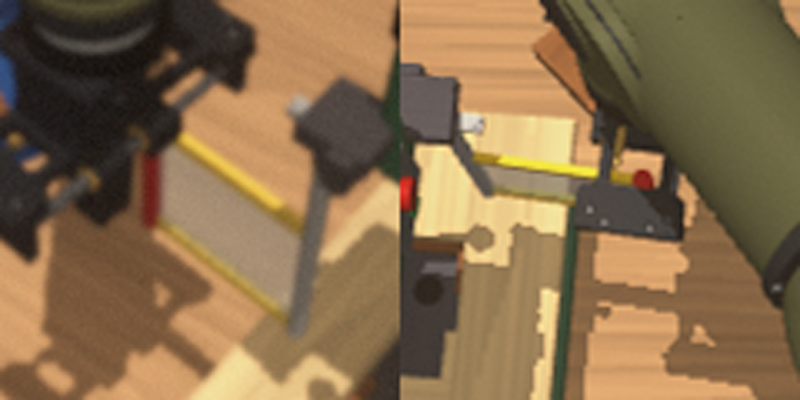

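The fingers are behind the red bar, on its far (+x) side, with the gripper's body just above it. I'll push along the arc.

```bash
python3 -W ignore - <<'E'
from h import *
np.set_printoptions(precision=2,suppress=True)
hinge=np.array([.651,.0849])
def pose(a,off,z,r=.12):
    ph=YAW-np.radians(94)-a;u=np.array([np.cos(ph),np.sin(ph)]);d=np.array([np.sin(ph),-np.cos(ph)])
    return [*(hinge+r*u-off*d),z],rpy([0,0,-1],[*d,0])
for a in np.arange(0,.96,.1):
    p,o=pose(a,.024,.255);manip.move_l(p,o,.1);print(round(a,2),manip.read_wrist_force())
p,o=pose(.9,.08,.26);manip.move_l(p,o,.15)
manip.move_l([p[0]-.02,p[1]-.1,.36],None,.2)
manip.dwell(.5);print(manip.read_clock())
cv2.imwrite("pics/p8.png",cv2.resize(get_image("scene")[90:330,150:450][...,::-1],(750,600),interpolation=cv2.INTER_CUBIC))
E
```

```text
0.0 [ 2.33  0.8  -1.15]
0.1 [2.39 0.9  0.04]
0.2 [1.64 0.39 0.26]
0.3 [ 1.48 -0.24  0.57]
0.4 [ 1.18  0.38 -0.28]
0.5 [ 0.24 -0.96 -0.18]
0.6 [1.29 0.44 0.57]
0.7 [ 0.44 -0.45  0.35]
0.8 [-0.67  0.47  0.55]
0.9 [-0.48  0.52  0.14]
34.2083
```

View pics/p8.png

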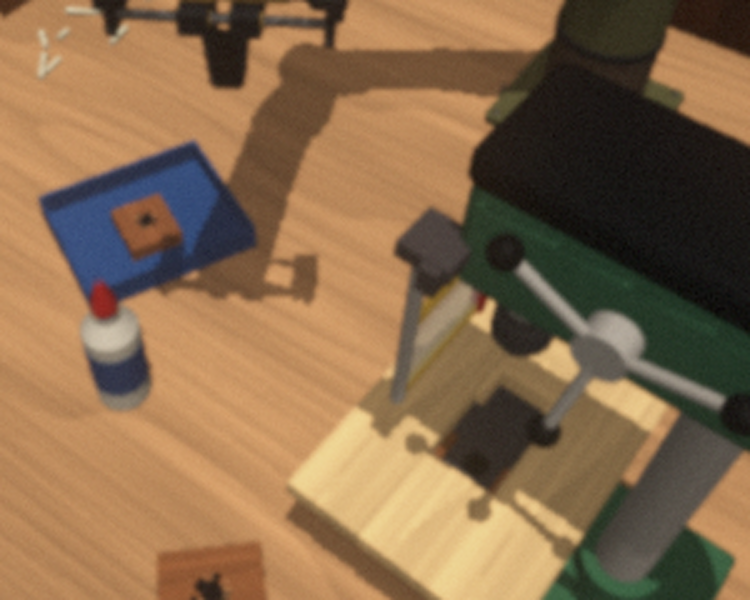

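The guard now runs along the drill's -x, with the red bar peeping out at (480,300) beside the head, and the opening is empty. I'll check the bar's angle numerically and then hand in.

```bash
python3 -W ignore - <<'E'
from h import *
np.set_printoptions(precision=3,suppress=True)
T=get_image("top").astype(int);r,g,b=T[...,0],T[...,1],T[...,2]
k,l,st,ce=cv2.connectedComponentsWithStats(((r>100)&(g<60)&(b<60)).astype(np.uint8))
hinge=np.array([.651,.0849])
for i in range(1,k):
    if st[i,4]>8:
        p=onz("top",[ce[i]],.29)[0];v=p[:2]-hinge;print(st[i],p,"r",np.linalg.norm(v),"a",(YAW-np.radians(94)-np.arctan2(v[1],v[0]))%(2*np.pi))
print(manip.read_clock());manip.finish_job()
E
```

```text
[375 102  10   2  10] [ 0.766 -0.371  0.29 ] r 0.4701325435808399 a 5.909472502033332
[375 128  20   6  47] [ 0.698 -0.383  0.29 ] r 0.47011236193477424 a 6.057930247412788
[396 130   5   3  10] [ 0.697 -0.411  0.29 ] r 0.4978157699460789 a 6.064043162652689
[159 153   5  10  44] [0.629 0.126 0.29 ] r 0.046236882759281464 a 2.5175869590453446
[171 197   7   6  33] [0.534 0.093 0.29 ] r 0.11765753197106783 a 1.510274248831724
34.3083
the job is handed in; nothing more can be done
```

The job is done and handed in at 34.3 s of robot time.

- **Block:** I pressed it at the thumb notch with the fingers shut, and it rocked over and stayed tipped. I gripped it at 63.5 mm, lifted it clear of the table and chuck, and carried it to the tray. I lowered it until about 5 N of contact showed, then let go. The last picture shows it flat near the middle of the tray.
- **Guard:** I pushed the red bar around its arc with at most about 2.5 N in x. It snapped shut on its own. The last top view put it at 1.51 rad (1.5 is shut), with the bar 118 mm from the hinge (120 expected).
- **Rest of the bench:** The gripper was clear of everything at hand-in. In the pictures I saw nothing else on the bench disturbed, though I made no numerical check of every item.

One planned straight retreat with the block was refused as unreachable, so nothing moved, and I took another path. The two camera estimates of the tray's centre differed by about 15 mm, so I used a point between them; the tray had room to spare.

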